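# Hang the tube bin on the louvred rack beside its neighbour

### The arm

A 7-joint arm with a two-finger parallel gripper is mounted at the origin on the work surface. World frame = base frame: x ahead of the robot, y to its left, z up, the work surface at z = 0. Lengths are in m, angles in rad, forces in N, time in s.
With the tool pointing down it reaches from about 0.4 to 0.85 m from the base axis. Payload 4.5 kg.
Tool frame: the origin (TCP) lies where the fingers leave the gripper's body, on its centre line; the fingertips stand 73 mm ahead of it and the grasp point (between the pads) lies hold_point_z ahead of it (hold_point_z is the distance from the TCP to the grasp point, in m); z points along the fingers, y is the line along which they close (so a half turn about z gives the same grasp; the last joint's range is limited). The gripper opens to 85 mm and grips with 20 to 120 N. Pads are 22 mm wide; open, the fingers measure 114 mm over their backs; the gripper's body (76 mm by 85 mm) begins 54 mm behind the grasp point. The pads swing forward as they close: fully open they stand 13 mm farther back than shut.
Start: joints at [-1.178, 0.689, -0.195, 1.565, 0.157, 0.902, -0.215], TCP at [0.219, 0.585, 0.304] pointing down, gripper open.
Joint ranges: [-3.01, 3.01], [-0.46, 2.08], [-1.47, 1.51], [0.13, 2.56], [-1, 4.14], [0.04, 2.09], [-2.66, 2.66]. Speed limits (rad/s): [2.57, 2.57, 3.14, 3.14, 3.14, 3.14, 3.14].

### API

Orientations are given as [roll, pitch, yaw] about the fixed x, y, z axes, in that order (R = Rz(yaw) Ry(pitch) Rx(roll)).
In Python, from bench import * gives the robot as it stands.
- The arm moves only by the tool drive_tool, never from a script. Its argument "steps" is a list that holds one entry, the list of rows, each a list of 5 numbers: the shift along the tool's x, y, z in mm, then the turn about the tool's z in rad, then the opening, from 0 (shut) to 1 (fully open). A call has 1 to 10 rows; each row is the pose to reach, as a shift and turn from the pose commanded when the call began, along the tool's axes at that moment; what a row does not reach only later rows make up. A row lasts 1/8 s, in which the tool goes at most 62.5 mm and 10.7 degrees, less where a joint would pass 70% of its speed; a pose out of reach is approached as far as the arm can. A call with a gripper value outside its range is refused whole. The fingers move at their own pace and stop on an object; "squeeze" is the grip in N (left out, the last holds). Time passes only in rows, so rows that repeat a pose let the fingers close. It gives the time, the measured TCP pose, the force and the opening at its end, in the units of the state.
- read_state(): the state, without advancing time (a new reading comes with each control period).
- camera(name): name is "side" or "top"; returns a dict with "image" (400x640x3 uint8, red, green, blue), "vfov" (degrees; the focal length in pixels is half the picture's height over the tangent of half this angle, whatever the lens; pixels are square), "cx", "cy" (the principal point, pixels), "R" (3x3) and "t" (3): a world point X has camera coordinates R X + t. Camera axes: x right, y down, z forward; pixel columns grow to the right and rows downward; lengths in m; the calibration is good to about 2 mm. A picture is of the moment at which its call begins. There is no depth.
- hand_in(): hands the job in, once; it reports no verdict.
Trained networks look in the newest picture that a camera, given by its name, has taken for a name from the list of things; names that differ only in an ending like _2 or _b are one class to them, and where a whole thing is asked for, a point or a joint stands for the part that bears it (a point fixed in the world has none). Each returns a list of dicts, best first, with "score" (0 to 1); they miss things now and then, are a little off and sometimes report something else, mostly with a low value. They report only what shows in the picture. A call takes as long as a camera call. They do not tell look-alikes from the thing itself.
- search_frame(camera, thing): "extent" ([centre column, centre row, width, height] in pixels, round what is visible of it).
- masks_of(camera, thing): "region" (400x640 bool, what is visible of it) and "extent" ([centre column, centre row, width, height] in pixels, round what is visible of it).
The state is a dict: "clock": time; "qpos": joint angles; "dq": joint speeds; "tau": joint torques, N m; "tool_pos": TCP position; "orientation": TCP orientation; "contact_force": force on the tool from outside, world axes, zero at the start; "torque": the same for the moment, N m; "opening": finger opening in m.
Only numpy, scipy, OpenCV 4.12 (cv2) and the standard library are available. Lean on these libraries where they do the work, as an engineer would, in place of code of your own. Each camera call takes 0.05 s, during which the arm holds its last target. There are 200 camera calls.

### The job

Take the yellow tube bin by its white grip plate and hang it on the top louvre of the white rack: lift it over the louvre, bring its back up against it, and lower it until the lip catches and the bin hangs fully home in the free stretch, at least 3 cm clear of the blue bin that already hangs there. Then slide it along the louvre until it sits snug against the blue bin, and let go. Work gently (never press the bin on the rack with more than 20 N), keep the bin upright, and leave the other things on the trolley as they stand.

Things in the scene. Friction and masses are not known exactly. Their poses are not given: they have to be found in the camera images.
- bin: Yellow open bin to hang, loose, upright, 0.26 to 0.46 kg. Origin: centre of its underside; z up, x towards its back, where the lip is. Box 100 (x) by 120 (y) by 80 mm high; outer back face at x = +50 mm. Six red-capped tubes, part of the bin, stand at y = +-47 mm, up to z = 86 mm. Hanging fully home, its origin is 62 to 64 mm above the table (it may lean 0.04 rad).
- bin_grip (a point): Point on the bin's white grip plate, 14 mm below the plate's top edge, in its middle: x = 0, y = 0, z = 104 mm of the bin; axes as the bin's. The plate is 12 mm thick (x), 60 mm long (y) and rises to z = 118 mm, 38 mm above the rim. Pinch it across its 12 mm.
- bin_lip (a point): Middle of the lip's lower edge: x = 60.5, y = 0, z = 60 mm of the bin; axes as the bin's. The lip, 110 mm long (y), 4 mm thick, hangs from a flat bridge behind the bin's back (underside z = 76, top z = 80 mm). Between back face and lip is a channel 8.5 mm wide and 16 mm deep, open below, which goes over the louvre.
- stand: Foot of the white louvred rack, fixed. Origin: on the table, z up; -x is the front, where bins hang (unturned it faces the robot). Dark plate, x -55 to 95, y +-200 mm, 12 mm thick. The panel on it has three louvre strips along y, front faces in one plane, 6 mm thick, end cheeks at y = +-182 mm no higher than the top strip. The bin's back rests on the strips.
- louvre (a point): Nominal middle of the top louvre's upper edge: x = 0, y = 0, z = 140 mm of the stand. The strip is 6 mm thick (x), 24 mm high; 27 mm free behind it. Height and y are true, but the panel is clamped in slots, tight, up to 25 mm nearer to or further from the front (along the stand's x) than this point, and that is NOT measured: feel for it.
- blue_side (a point): Point on the stand at the flat side face, looking to the stand's -y, of the blue bin that is fixed on the +y end of the louvre: y = +50 mm of the stand, z = 104 mm (its x shifts with the panel). Blue bin: same shape as the yellow one. The strip from y = -179 to +50 mm is free. A yellow bin snug against it has its origin at y = -10 mm.
- tip_box: Bystander: white box with yellow top, 80 x 120 x 67 mm, origin at the centre of its underside, z up.
- dropper: Bystander: small white bottle with red cap, 32 mm across, 75 mm tall, origin at the centre of its underside, z up.
- carton: Bystander: blue carton, 70 x 130 x 120 mm tall, origin at the centre of its underside, z up.
- spray_bottle: Bystander: white spray bottle with black head, 76 mm across, 210 mm tall, origin at the centre of its underside, z up.
- tube_rack: Bystander: orange rack with white-capped tubes, 70 x 120 x 77 mm, origin at the centre of its underside, z up.
- sample_jar: Bystander: jar with green cap, 60 mm across, 75 mm tall, near the rack's -y end, origin at the centre of its underside, z up.
Not all that is in view belongs to the job. What is shaped like the bin but black or turquoise is not meant.

How it is judged:
By the outcome, as a careful person would: the job done as asked, in the order asked, and still so for the second after the job is handed in, with the robot touching nothing.
It also fails if it takes over 64 s, if anything falls off the work surface, if the arm or the gripper's body presses on something with over 40 N, if the wrist force passes 120 N, or if a joint passes its speed limit or range.

## Working session

There is one attempt and no reset: what is moved stays moved. The work goes in short steps, Python scripts to look and compute and a tool call to move; the robot and the scene stay as the last step left them, time stands still between calls to the robot, and variables do not carry over. Pictures are saved under pics/ and viewed, on a budget of 10 in all, crops included, one or two more only if the job needs it, and the job is handed in when it is done.

Besides the shell and the picture viewer there is one more tool, called after ">>>" in YAML: its name, and indented under it one key for each argument. drive_tool: Moves the arm, as the interface text tells. Its arguments: {"type":"object","properties":{"steps":{"type":"array"},"squeeze":{"type":"number"}},"required":["steps"]}

```bash
mkdir -p pics; cat > h.py <<'E'
from bench import *
import numpy as np, cv2
def cam(n):
    c=camera(n); c['f']=200/np.tan(np.radians(c['vfov'])/2); c['R']=np.array(c['R']);c['t']=np.array(c['t']); return c
def save(c,name): cv2.imwrite('pics/'+name,np.ascontiguousarray(c['image'][:,:,::-1]))
def proj(c,X):
    p=c['R']@np.array(X,float)+c['t']; return np.array([c['cx']+c['f']*p[0]/p[2],c['cy']+c['f']*p[1]/p[2]])
def onz(c,uv,z):
    d=c['R'].T@np.array([(uv[0]-c['cx'])/c['f'],(uv[1]-c['cy'])/c['f'],1]); o=-c['R'].T@c['t']
    return o+d*(z-o[2])/d[2]
E
python3 - <<'E'
from h import *
ims=[]
for n in('side','top'):
    c=cam(n); save(c,n+'0.png'); print(n,c['vfov'],c['cx'],c['cy'],'pos',-c['R'].T@c['t'],c['R'][2])
    for th in('bin','stand','blue_side','tip_box','dropper','carton','spray_bottle','tube_rack','sample_jar'):
        print(th,[(round(r['score'],2),np.round(r['extent']).tolist()) for r in search_frame(n,th)][:4])
print(read_state())
E
```

```text
side 52.82440463326741 315.6461938580358 205.10962873590228 pos [ 0.17450627 -0.91487092  0.69391259] [ 0.31999963  0.79168417 -0.52041946]
bin [(0.91, [327.0, 294.0, 66.0, 72.0]), (0.78, [253.0, 321.0, 74.0, 77.0]), (0.7, [256.0, 260.0, 59.0, 64.0])]
stand [(0.7, [325.0, 293.0, 67.0, 67.0]), (0.68, [347.0, 202.0, 107.0, 105.0])]
blue_side [(0.72, [350.0, 201.0, 107.0, 109.0])]
tip_box [(0.89, [248.0, 197.0, 34.0, 37.0])]
dropper [(0.7, [272.0, 226.0, 9.0, 22.0])]
carton [(0.92, [432.0, 302.0, 68.0, 87.0]), (0.59, [270.0, 227.0, 10.0, 19.0]), (0.2, [248.0, 198.0, 34.0, 39.0])]
spray_bottle [(0.95, [309.0, 137.0, 23.0, 38.0]), (0.2, [325.0, 291.0, 67.0, 68.0])]
tube_rack [(0.92, [338.0, 372.0, 55.0, 57.0])]
sample_jar [(0.6, [427.0, 252.0, 21.0, 24.0])]
top 51.89474276652897 317.0197336972564 198.5994347276848 pos [ 0.42136576 -0.06225832  1.20534555] [ 0.08348655 -0.00988446 -0.99645988]
bin [(0.98, [402.0, 283.0, 51.0, 51.0]), (0.91, [331.0, 269.0, 47.0, 54.0]), (0.61, [390.0, 221.0, 54.0, 46.0])]
stand [(0.86, [270.0, 151.0, 145.0, 71.0])]
blue_side [(0.57, [269.0, 152.0, 146.0, 70
[... 356 characters left out ...]

{'clock': 1.0, 'qpos': array([-1.17819203,  0.68909189, -0.19462312,  1.56529249,  0.15732712,
        0.90248648, -0.21509746]), 'dq': array([ 7.65231229e-04,  7.96910212e-04, -6.57330678e-04,  9.36559103e-06,
        3.30184086e-05,  1.86827120e-03, -3.03604232e-05]), 'tau': array([ 4.68891085e-05, -5.39563751e+01, -1.26734041e+00, -1.58886230e+01,
        9.84877814e-03,  1.35732174e-03,  2.83577695e-08]), 'tool_pos': array([0.21945097, 0.58523406, 0.30392438]), 'orientation': array([ 3.14148325e+00, -8.97241482e-06,  2.78284699e+00]), 'contact_force': array([-0.75079847,  0.04824136, -0.41045986]), 'torque': array([ 0.06918168, -0.016704  ,  0.03688693]), 'opening': 0.08565938809223854}
```

```bash
python3 - <<'E'
import cv2,numpy as np
a=cv2.imread('pics/side0.png');b=cv2.imread('pics/top0.png')
cv2.imwrite('pics/both.png',np.vstack([cv2.resize(a[110:400,180:500],(640,580))[:580]])) 
cv2.imwrite('pics/top2.png',cv2.resize(b[90:350,100:500],(800,520),interpolation=cv2.INTER_CUBIC))
E
```

```text
(no output)
```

View pics/both.png

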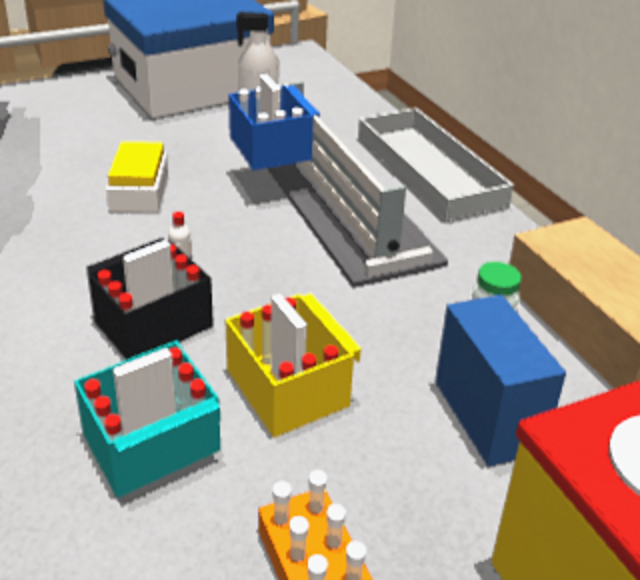

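View pics/top2.png

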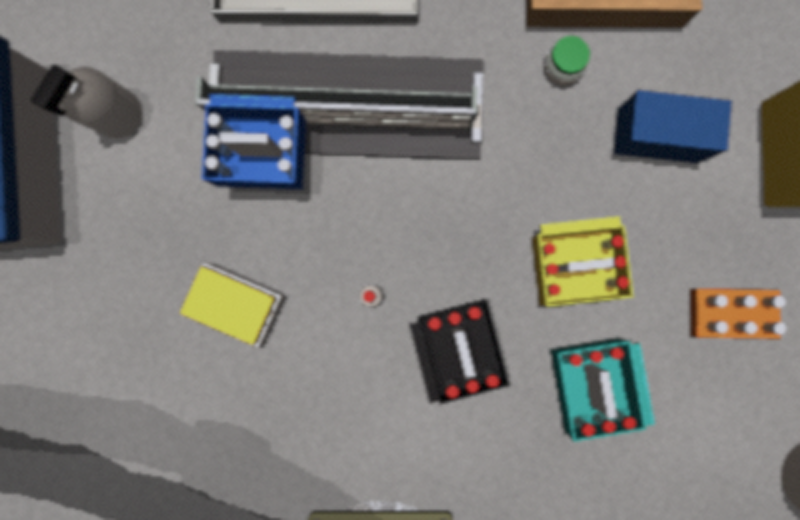

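```bash
cat > fit.py <<'E'
from h import *
from scipy.optimize import minimize
def boxpts(x0,x1,y0,y1,z0,z1): return np.array([[x,y,z] for x in(x0,x1) for y in(y0,y1) for z in(z0,z1)])/1e3
BIN=np.vstack([boxpts(-50,50,-60,60,0,80),boxpts(50,62.5,-55,55,60,80)])
def tf(P,x,y,yaw,z=0):
    c,s=np.cos(yaw),np.sin(yaw); return P@np.array([[c,s,0],[-s,c,0],[0,0,1]])+[x,y,z]
def hullmask(c,P,S=4):
    uv=np.array([proj(c,p) for p in P]); m=np.zeros((400,640),np.uint8)
    h=cv2.convexHull((uv*16).astype(np.int32)); cv2.fillConvexPoly(m,h,255,cv2.LINE_AA,4); return m/255.
def fitbin(cs,hulls,p0):
    def cost(p): 
        P=tf(BIN,p[0]/100,p[1]/100,p[2]/10); return sum(np.abs(hullmask(c,P)-h).sum() for c,h in zip(cs,hulls))
    r=minimize(cost,p0,method='Nelder-Mead',options=dict(initial_simplex=np.array(p0)+np.vstack([np.zeros(3),np.diag([2,2,2.])])))
    return r.x/np.array([100,100,10]),r.fun
def yellowhull(c,box):
    hsv=cv2.cvtColor(c['image'],cv2.COLOR_RGB2HSV); m=cv2.inRange(hsv,(22,110,70),(35,255,255))
    u0,u1,v0,v1=box; k=np.zeros_like(m);k[v0:v1,u0:u1]=m[v0:v1,u0:u1]
    n,l,s,_=cv2.connectedComponentsWithStats(k); keep=np.isin(l,[i for i in range(1,n) if s[i,4]>15]).astype(np.uint8)
    pts=cv2.findNonZero(keep); h=np.zeros((400,640),np.uint8); cv2.fillConvexPoly(h,cv2.convexHull(pts),255); return h/255.
E
python3 - <<'E'
from fit import *
cs=[cam('side'),cam('top')]
hs=[yellowhull(cs[0],(285,365,250,335)),yellowhull(cs[1],(362,420,192,250))]
o=onz(cs[1],(391,221),.04); print('start',o)
p0=[o[0]*100,o[1]*100,0.]
for nm,c,h in(('both',cs,hs),('side',cs[:1],hs[:1]),('top',cs[1:],hs[1:])): print(nm,*fitbin(c,h,p0))
# stand plate from top
c=cs[1]; hsv=cv2.cvtColor(c['image'],cv2.COLOR_RGB2HSV)
d=((hsv[:,:,2]<95)&(hsv[:,:,1]<60)).astype(np.uint8); k=np.zeros_like(d); k[108:176,200:350]=d[108:176,200:350]
n,l,s,_=cv2.connectedComponentsWithStats(k); print([x.tolist() for x in s[1:] if x[4]>30])
pts=cv2.findNonZero(np.isin(l,[i for i in range(1,n) if s[i,4]>150]).astype(np.uint8))[:,0]
W=np.array([onz(c,p+0.,.012)[:2] for p in pts]).astype(np.float32)
print(cv2.minAreaRect(W))
big=cv2.resize(c['image'][100:185,190:360],None,fx=4,fy=4,interpolation=cv2.INTER_CUBIC)[:,:,::-1].copy()
a=cv2.resize(cs[0]['image'][150:340,270:420],None,fx=4,fy=4,interpolation=cv2.INTER_CUBIC)[:,:,::-1]
cv2.imwrite('pics/topstand.png',big); cv2.imwrite('pics/sidezoom.png',a[:600]) 
E
```

```text
start [ 0.45628736 -0.28402762  0.04      ]
both [ 0.45167972 -0.27957187  0.09517029] 303.22352941176473
side [ 0.4517287  -0.27952335  0.08871975] 121.90588235294118
top [ 0.45149138 -0.27961294  0.11193721] 177.94509803921568
[[208, 116, 133, 20, 1992], [200, 130, 136, 14, 588], [250, 144, 90, 32, 1603], [206, 160, 35, 8, 157]]
((0.6748680472373962, 0.06611332297325134), (0.41103988885879517, 0.17331987619400024), 88.3712387084961)
```

View pics/topstand.png

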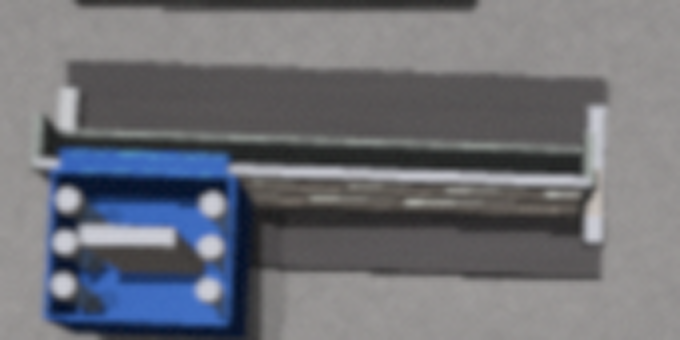

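```bash
python3 - <<'E'
from fit import *
cs=[cam('side'),cam('top')]; c=cs[1]
f=lambda u,v:(u/4+190-.4,v/4+100-.4)
for n,z,pts in(('plate',.012,[(68,62),(607,78),(600,277)]),('louvre',.14,[(245,167),(585,183)])):
    print(n,[onz(c,f(*p),z)[:2].round(4).tolist() for p in pts])
hs=[]
for c,b in zip(cs,((285,345,140,200),(195,258,130,188))):
    hsv=cv2.cvtColor(c['image'],cv2.COLOR_RGB2HSV); m=cv2.inRange(hsv,(100,130,40),(125,255,255)); k=np.zeros_like(m);k[b[2]:b[3],b[0]:b[1]]=m[b[2]:b[3],b[0]:b[1]]
    n,l,s,_=cv2.connectedComponentsWithStats(k); print(s[1:].tolist())
    h=np.zeros_like(m); cv2.fillConvexPoly(h,cv2.convexHull(cv2.findNonZero((l==1+np.argmax(s[1:,4])).astype(np.uint8))),255); hs.append(h/255.)
import fit
fit.BIN=fit.BIN+[0,0,.063]
for a in(slice(0,2),slice(0,1),slice(1,2)): print(fitbin(cs[a],hs[a],[60,17,-.3]))
for y in(-.05,-.1): print()
E
```

```text
plate [[0.7673, 0.2533], [0.7581, -0.1452], [0.6093, -0.14]]
louvre [[0.6607, 0.1017], [0.6515, -0.1218]]
[[295, 153, 45, 42, 1146]]
[[202, 137, 51, 47, 1421], [203, 153, 5, 4, 11]]
(array([ 0.60947092,  0.17040491, -0.06894237]), np.float64(252.11764705882354))
(array([ 0.60894251,  0.17087196, -0.0970434 ]), np.float64(77.32941176470588))
(array([ 0.60921932,  0.16875701, -0.00360034]), np.float64(158.6156862745098))
```

```bash
cat >> h.py <<'E'
def rel(target,yaw):
    s=read_state(); p=s['tool_pos']; r=s['orientation']; R=np.array(__import__('scipy.spatial.transform',fromlist=['Rotation']).Rotation.from_euler('xyz',r).as_matrix())
    d=R.T@(np.array(target)-p); t=(r[2]-yaw+np.pi)%(2*np.pi)-np.pi
    print('mm',(d*1e3).round(1),'turn',round(t,4),'at',p.round(4),r.round(4),'f',s['contact_force'].round(2),'open',round(s['opening'],4),'t',round(s['clock'],2))
E
python3 - <<'E'
from h import *
import bench; print([n for n in dir(bench) if n[0]!='_'], getattr(bench,'hold_point_z',None))
cs={n:cam(n) for n in('side','top')}
def line(c,A,B,z,half=5,n=60):
    # subpixel strongest gradient across the segment A-B (pixels)
    g=cv2.cvtColor(c['image'],cv2.COLOR_RGB2GRAY).astype(np.float32); g=cv2.GaussianBlur(g,(0,0),.8)
    A,B=map(np.array,(A,B)); d=(B-A)/np.linalg.norm(B-A); nn=np.array([-d[1],d[0]]); s=np.arange(-half,half+.01,.1); P=[]
    for t in np.linspace(.03,.97,n):
        q=A+t*(B-A)+s[:,None]*nn; v=cv2.remap(g,q[:,0].astype(np.float32)[None],q[:,1].astype(np.float32)[None],cv2.INTER_LINEAR)[0]
        P.append(q[np.argmax(np.abs(np.gradient(v)))])
    W=np.array([onz(c,p,z)[:2] for p in P]).astype(np.float32)
    l=cv2.fitLine(W,cv2.DIST_HUBER,0,.001,.001).ravel(); r=(W-l[2:])@np.array([-l[1],l[0]])
    return l.round(4),'slope',np.round(l[0]/l[1],4),np.round(l[1]/l[0],4),'rms mm',round(float(np.std(r)*1e3),2)
T=cs['top']; f=lambda u,v:(u/4+189.6,v/4+99.6)
print('back',line(T,f(75,62),f(600,78),.012)); print('front',line(T,f(290,270),f(590,277),.012)); print('right',line(T,f(606,80),f(600,275),.012,3))
print('louvre hi',line(T,f(250,162),f(580,178),.14,2)); print('louvre lo',line(T,f(250,172),f(580,188),.14,2))
S=cs['side']; print('side: plate front/left edge', [proj(S,onz(T,f(*p),.012)).round(1).tolist() for p in((600,277),(607,78),(290,270))])
rel((.42,.2,.304),1.666)
E
```

```text
['PlanningError', 'camera', 'hand_in', 'hold_point_z', 'masks_of', 'read_state', 'search_frame'] 0.0539
back (array([0.028 , 0.9996, 0.7639, 0.0332], dtype=float32), 'slope', np.float32(0.028), np.float32(35.7571), 'rms mm', 1.2)
front (array([ 0.0255,  0.9997,  0.6081, -0.064 ], dtype=float32), 'slope', np.float32(0.0255), np.float32(39.2466), 'rms mm', 1.15)
right (array([ 0.9998,  0.0189,  0.6756, -0.1365], dtype=float32), 'slope', np.float32(52.931), np.float32(0.0189), 'rms mm', 4.41)
louvre hi (array([ 0.0344,  0.9994,  0.6593, -0.0217], dtype=float32), 'slope', np.float32(0.0344), np.float32(29.053), 'rms mm', 1.07)
louvre lo (array([ 0.0593,  0.9982,  0.6559, -0.025 ], dtype=float32), 'slope', np.float32(0.0594), np.float32(16.8443), 'rms mm', 1.6)
side: plate front/left edge [[356.3, 250.4], [403.8, 239.7], [325.3, 209.3]]
mm [-3.231e+02 -2.903e+02 -1.000e-01] turn 1.1168 at [0.2194 0.5852 0.3039] [ 3.1415 -0.      2.7828] f [-0.49  0.09 -0.02] open 0.0854 t 1.3
```

>>> drive_tool:
  steps:
    - [[-40, -36, 0, 0.15, 1], [-80, -72, 0, 0.3, 1], [-120, -108, 0, 0.45, 1], [-160, -145, 0, 0.6, 1], [-200, -180, 0, 0.75, 1], [-240, -216, 0, 0.9, 1], [-280, -252, 0, 1.0, 1], [-322, -290, 0, 1.1, 1], [-322, -290, 0, 1.117, 1], [-322, -290, 0, 1.117, 1]]

```text
clock: 2.55
tool_pos: [0.4191, 0.2011, 0.304]
orientation: [3.141, -0.001, 1.666]
contact_force: [-0.1, 0.5, -0.3]
opening: 0.0855
```

Candidates in the top view are black (331,269), turquoise (402,283) and yellow (390,221). The yellow one is meant, by its colour. I'll move above it, then confirm with an enlarged crop.

>>> drive_tool:
  steps:
    - [[-60, -2, 0, 0, 1], [-120, -4, 0, 0, 1], [-180, -6, 0, 0, 1], [-240, -8, 0, 0, 1], [-300, -9, 0, 0, 1], [-360, -10, 0, 0, 1], [-420, -12, 0, 0, 1], [-482, -13, 0, 0, 1], [-482, -13, 30, 0, 1], [-482, -13, 30, 0, 1]]

```text
clock: 3.8
tool_pos: [0.4517, -0.2785, 0.2722]
orientation: [-3.138, -0.004, 1.668]
contact_force: [-0.6, -0.1, -0.4]
opening: 0.085
```

```bash
python3 - <<'E'
from fit import *
c=cam('side'); im=c['image'][:,:,::-1].copy()
PL=boxpts(-6,6,-30,30,80,118); x,y,a=.4517,-.2796,.095
big=cv2.resize(im[160:340,250:400],None,fx=4,fy=4,interpolation=cv2.INTER_CUBIC)[:,:].copy()
for P in(tf(PL,x,y,a),tf(boxpts(-50,50,-60,60,0,80),x,y,a)):
    for p in P: u=(proj(c,p)-[250,160]+.5)*4; cv2.circle(big,(int(u[0]),int(u[1])),3,(255,0,255),-1)
cv2.imwrite('pics/above.png',big[:600] if 0 else cv2.resize(big,(500,600)))
rel((.4517,-.2796,.158),1.666)
E
```

```text
mm [ -1.6  -0.7 115.3] turn 0.0034 at [ 0.4525 -0.2782  0.2733] [-3.1403e+00 -2.6000e-03  1.6694e+00] f [ 0.08  0.41 -0.  ] open 0.0855 t 3.85
```

View pics/above.png

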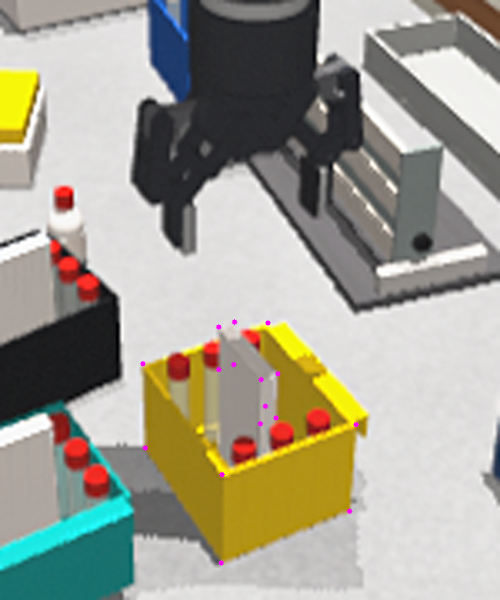

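The crop confirms it: yellow bin, plate top around (250,350), lip facing the rack, and the model dots sit on the rim and corners. Grasping.

>>> drive_tool:
  steps:
    - [[-1, 0, 40, 0, 1], [-1, 0, 80, 0, 1], [-1, 0, 105, 0, 1], [-1, 0, 115, 0, 1], [-1, 0, 115, 0, 1], [-1, 0, 115, 0, 0], [-1, 0, 115, 0, 0], [-1, 0, 115, 0, 0], [-1, 0, 115, 0, 0], [-1, 0, 115, 0, 0]]
  squeeze: 60

```text
clock: 5.1
tool_pos: [0.4517, -0.2816, 0.159]
orientation: [-3.141, -0.0, 1.665]
contact_force: [-0.5, 0.2, 2.3]
opening: 0.0114
```

```bash
python3 -c "
from h import *
rel((.4517,-.2796,.30),1.543)"
```

```text
mm [ 2.00e+00  1.00e-01 -1.41e+02] turn 0.1224 at [ 0.4517 -0.2816  0.159 ] [-3.1412 -0.      1.6654] f [-0.54  0.2   2.34] open 0.0114 t 5.1
```

>>> drive_tool:
  steps:
    - [[0, 0, -30, 0, 0], [0, 0, -70, 0, 0], [0, 0, -110, 0, 0], [40, 20, -110, 0.03, 0], [90, 45, -110, 0.06, 0], [140, 70, -110, 0.09, 0], [185, 95, -110, 0.122, 0], [230, 118, -105, 0.122, 0], [268, 136, -95, 0.122, 0], [268, 136, -95, 0.122, 0]]

```text
clock: 6.35
tool_pos: [0.562, 0.0041, 0.2522]
orientation: [-3.139, -0.004, 1.552]
contact_force: [-0.1, -0.6, -3.9]
opening: 0.0115
```

```bash
python3 - <<'E'
from fit import *
import fit
rel((.5614,-.002,.254),1.543)
cs=[cam('side'),cam('top')]; s=read_state(); p=s['tool_pos']; print(p,s['contact_force'])
fit.BIN=BIN+[0,0,p[2]-.159]
# side hull of yellow
B=[]
for c in cs:
    uv=np.array([proj(c,q) for q in tf(fit.BIN,p[0],p[1],-.028)]); a=uv.min(0).astype(int)-12; b=uv.max(0).astype(int)+12; B.append((max(a[0],0),b[0],max(a[1],0),b[1]))
print(B); h=yellowhull(cs[0],B[0]); print(fitbin(cs[:1],[h],[p[0]*100,p[1]*100,-.28]))
c=cs[0]; big=cv2.resize(c['image'][120:270,240:440,::-1],None,fx=4,fy=4,interpolation=cv2.INTER_CUBIC); cv2.imwrite('pics/pre.png',big)
E
```

```text
mm [-6.1 -0.5 -1.8] turn 0.0092 at [0.562  0.0041 0.2522] [-3.1393 -0.0038  1.5522] f [-0.09 -0.62 -3.9 ] open 0.0115 t 6.35
[ 0.5611311  -0.00156992  0.25300277] [ 0.54707463 -0.91012247 -3.70527693]
[(np.int64(285), np.int64(362), np.int64(155), np.int64(229)), (np.int64(252), np.int64(325), np.int64(140), np.int64(212))]
(array([ 0.56186092,  0.00591039, -0.07163367]), np.float64(75.33725490196079))
```

View pics/pre.png

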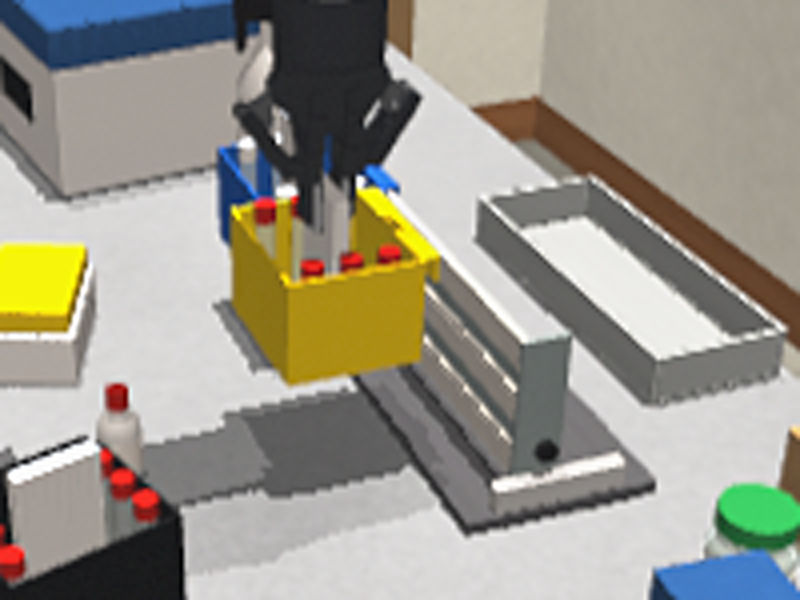

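>>> drive_tool:
  steps:
    - [[0, 10, 0, 0, 0], [0, 20, 0, 0, 0], [0, 26, 0, 0, 0], [0, 28, 0, 0, 0], [0, 30, 0, 0, 0], [0, 31, 0, 0, 0], [0, 32, 0, 0, 0], [0, 32, 0, 0, 0]]

```text
clock: 7.45
tool_pos: [0.5939, -0.0025, 0.2539]
orientation: [-3.142, -0.0, 1.544]
contact_force: [-0.7, -0.5, -4.8]
opening: 0.011
```

>>> drive_tool:
  steps:
    - [[0, 1, 0, 0, 0], [0, 2, 0, 0, 0], [0, 3, 0, 0, 0], [0, 4, 0, 0, 0], [0, 4, 0, 0, 0]]

```text
clock: 8.07
tool_pos: [0.5981, -0.0027, 0.2539]
orientation: [3.141, -0.0, 1.544]
contact_force: [-0.3, -0.1, -4.0]
opening: 0.0113
```

>>> drive_tool:
  steps:
    - [[0, 1, 0, 0, 0], [0, 2, 0, 0, 0], [0, 2, 0, 0, 0], [0, 2, 0, 0, 0]]

```text
clock: 8.57
tool_pos: [0.5999, -0.0028, 0.2539]
orientation: [-3.142, -0.0, 1.544]
contact_force: [0.1, -1.0, -4.1]
opening: 0.0113
```

>>> drive_tool:
  steps:
    - [[0, 1, 0, 0, 0], [0, 2, 0, 0, 0], [0, 2, 0, 0, 0], [0, 2, 0, 0, 0]]

```text
clock: 9.07
tool_pos: [0.6019, -0.0028, 0.2539]
orientation: [-3.141, -0.0, 1.544]
contact_force: [1.0, 0.4, -3.7]
opening: 0.0108
```

>>> drive_tool:
  steps:
    - [[0, 1, 0, 0, 0], [0, 1, 0, 0, 0], [0, 1, 0, 0, 0]]

```text
clock: 9.45
tool_pos: [0.6029, -0.0028, 0.2538]
orientation: [-3.142, -0.0, 1.544]
contact_force: [-0.6, -0.5, -4.2]
opening: 0.0111
```

>>> drive_tool:
  steps:
    - [[0, 1, 0, 0, 0], [0, 1, 0, 0, 0], [0, 1, 0, 0, 0]]

```text
clock: 9.82
tool_pos: [0.6033, -0.0028, 0.2537]
orientation: [-3.14, -0.0, 1.544]
contact_force: [-2.8, 0.1, -2.6]
opening: 0.0111
```

>>> drive_tool:
  steps:
    - [[0, 0.7, 0, 0, 0], [0, 0.7, 0, 0, 0], [0, 0.7, 0, 0, 0]]

```text
clock: 10.2
tool_pos: [0.6036, -0.0028, 0.2537]
orientation: [-3.139, -0.0, 1.544]
contact_force: [-4.0, 0.5, -0.5]
opening: 0.011
```

```bash
python3 -c "
from h import *
s=read_state();print(s['tool_pos'],s['orientation'],s['contact_force'],s['torque'])"
```

```text
[ 0.60355711 -0.00277416  0.25367022] [-3.13876699e+00 -2.15195038e-04  1.54371868e+00] [-4.03096469  0.48241304 -0.46335594] [ 0.13157756  1.20076059 -0.15140647]
```

>>> drive_tool:
  steps:
    - [[0, -0.5, 0, 0.01, 0], [0, -0.5, 0, 0.01, 0], [0, -0.5, 0, 0.01, 0]]

```text
clock: 10.58
tool_pos: [0.6034, -0.0028, 0.2536]
orientation: [-3.14, 0.0, 1.535]
contact_force: [-5.3, 0.7, -2.9]
opening: 0.011
```

```bash
python3 -c "
from h import *
s=read_state();print(s['tool_pos'],s['orientation'],s['contact_force'],s['torque'])"
```

```text
[ 0.60344337 -0.00278208  0.25360929] [-3.13968571e+00  5.81578979e-05  1.53459489e+00] [-5.30085442  0.68325491 -2.92982845] [0.21642075 1.31349163 0.21754053]
```

>>> drive_tool:
  steps:
    - [[0, 0, 0, 0.012, 0], [0, 0, 0, 0.012, 0], [0, 0, 0, 0.012, 0]]

```text
clock: 10.95
tool_pos: [0.6031, -0.0025, 0.2536]
orientation: [-3.139, -0.0, 1.523]
contact_force: [-5.7, 2.2, -1.4]
opening: 0.0113
```

```bash
python3 -c "
from h import *
s=read_state();print(s['tool_pos'],s['orientation'],s['contact_force'],s['torque'])"
```

```text
[ 0.60310554 -0.00245081  0.2535609 ] [-3.13877931e+00 -2.88264476e-04  1.52315326e+00] [-5.7150451   2.18220351 -1.38893244] [0.3138502  1.53190663 0.38727614]
```

>>> drive_tool:
  steps:
    - [[0, -2.2, 0, -0.017, 0], [0, -2.2, 0, -0.017, 0], [0, -2.2, 4, -0.017, 0], [0, -2.2, 8, -0.017, 0], [0, -2.2, 11, -0.017, 0], [0, -2.2, 11, -0.017, 0], [0, -2.2, 11, -0.017, 0]]

```text
clock: 11.82
tool_pos: [0.6022, -0.0028, 0.243]
orientation: [3.141, -0.0, 1.539]
contact_force: [0.6, -0.1, -3.6]
opening: 0.0113
```

>>> drive_tool:
  steps:
    - [[0, 0, 1, 0, 0], [0, 0, 2, 0, 0], [0, 0, 3, 0, 0], [0, 0, 4, 0, 0], [0, 0, 4, 0, 0]]

```text
clock: 12.45
tool_pos: [0.6019, -0.0027, 0.2388]
orientation: [-3.141, -0.0, 1.539]
contact_force: [0.7, 0.0, -3.3]
opening: 0.0112
```

>>> drive_tool:
  steps:
    - [[0, 0, 1, 0, 0], [0, 0, 1.5, 0, 0], [0, 0, 1.5, 0, 0]]

```text
clock: 12.82
tool_pos: [0.6019, -0.0027, 0.2373]
orientation: [-3.142, -0.0, 1.539]
contact_force: [-0.2, -0.9, -4.4]
opening: 0.0112
```

>>> drive_tool:
  steps:
    - [[0, 0, 1, 0, 0], [0, 0, 2, 0, 0], [0, 0, 3, 0, 0], [0, 0, 4, 0, 0], [0, 0, 4, 0, 0]]

```text
clock: 13.45
tool_pos: [0.6019, -0.0027, 0.2332]
orientation: [-3.141, -0.0, 1.539]
contact_force: [0.5, 0.6, -3.9]
opening: 0.0111
```

>>> drive_tool:
  steps:
    - [[0, 0, 2, 0, 0], [0, 0, 4, 0, 0], [0, 0, 6, 0, 0], [0, 0, 8, 0, 0], [0, 0, 8, 0, 0]]

```text
clock: 14.08
tool_pos: [0.6018, -0.0028, 0.2251]
orientation: [-3.141, -0.0, 1.539]
contact_force: [-1.3, -0.7, -3.6]
opening: 0.0108
```

>>> drive_tool:
  steps:
    - [[0, 0, 1, 0, 0], [0, 0, 2, 0, 0], [0, 0, 2, 0, 0]]

```text
clock: 14.45
tool_pos: [0.6019, -0.0028, 0.2233]
orientation: [-3.141, -0.0, 1.539]
contact_force: [0.5, 0.3, -4.8]
opening: 0.0111
```

>>> drive_tool:
  steps:
    - [[0, 0, 1, 0, 0], [0, 0, 1, 0, 0], [0, 0, 1, 0, 0]]

```text
clock: 14.82
tool_pos: [0.6019, -0.0027, 0.2229]
orientation: [3.141, -0.0, 1.539]
contact_force: [-2.6, 0.4, 3.7]
opening: 0.0111
```

>>> drive_tool:
  steps:
    - [[0, 0, -0.4, 0, 0], [0, 0, -0.4, 0, 0], [0, 0, -0.4, 0, 0]]

```text
clock: 15.2
tool_pos: [0.602, -0.0028, 0.2229]
orientation: [3.142, -0.0, 1.539]
contact_force: [-2.5, 0.3, 2.3]
opening: 0.0115
```

```bash
python3 - <<'E'
from h import *
s=read_state();print(s['tool_pos'],s['orientation'],s['contact_force'],s['torque'])
c=cam('side'); cv2.imwrite('pics/home.png',cv2.resize(c['image'][130:270,260:420,::-1],None,fx=4.5,fy=4.2,interpolation=cv2.INTER_CUBIC))
E
```

```text
[ 0.60195645 -0.00277541  0.22290326] [ 3.14150619e+00 -9.17845524e-05  1.53878490e+00] [-2.52902765  0.26120992  2.28864866] [0.01718384 0.34460273 0.0302821 ]
```

View pics/home.png

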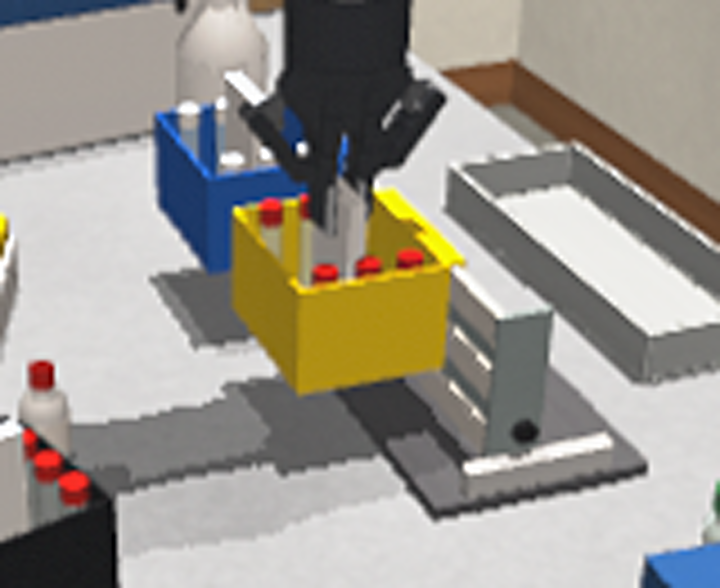

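The bin hangs on the louvre with its lip behind the strip around (430,240), clear of the blue bin. Now I'll slide it.

>>> drive_tool:
  steps:
    - [[0, 0, -0.3, 0, 0], [5, 0, -0.3, 0, 0], [10, 0, -0.3, 0, 0], [15, 0, -0.3, 0, 0], [20, 0, -0.3, 0, 0], [25, 0, -0.3, 0, 0], [30, 0, -0.3, 0, 0], [35, 0, -0.3, 0, 0], [38, 0, -0.3, 0, 0], [38, 0, -0.3, 0, 0]]

```text
clock: 16.5
tool_pos: [0.6031, 0.0361, 0.223]
orientation: [-3.141, -0.001, 1.54]
contact_force: [0.2, 1.2, -2.1]
opening: 0.0112
```

>>> drive_tool:
  steps:
    - [[1, 0, 0, 0, 0], [2, 0, 0, 0, 0], [3, 0, 0, 0, 0], [4, 0, 0, 0, 0], [4, 0, 0, 0, 0]]

```text
clock: 17.12
tool_pos: [0.6033, 0.0394, 0.223]
orientation: [-3.142, -0.0, 1.539]
contact_force: [1.4, -1.2, -3.8]
opening: 0.011
```

>>> drive_tool:
  steps:
    - [[1, 0, 0, 0, 0], [2, 0, 0, 0, 0], [2, 0, 0, 0, 0]]

```text
clock: 17.5
tool_pos: [0.6034, 0.0415, 0.2231]
orientation: [-3.142, -0.0, 1.539]
contact_force: [0.6, -0.0, -3.5]
opening: 0.0111
```

>>> drive_tool:
  steps:
    - [[1, 0, 0.3, 0, 0], [1, 0, 0.3, 0, 0], [1, 0, 0.3, 0, 0]]

```text
clock: 17.88
tool_pos: [0.6033, 0.0418, 0.2229]
orientation: [-3.142, 0.0, 1.538]
contact_force: [-1.2, -3.3, 0.4]
opening: 0.0113
```

>>> drive_tool:
  steps:
    - [[1, 0, 0, 0, 0], [1, 0, 0, 0, 0], [1, 0, 0, 0, 0]]

```text
clock: 18.25
tool_pos: [0.6037, 0.0431, 0.2229]
orientation: [3.141, 0.0, 1.539]
contact_force: [-0.6, -2.4, 1.1]
opening: 0.0111
```

>>> drive_tool:
  steps:
    - [[1, 0, 0, 0, 0], [1, 0, 0, 0, 0], [1, 0, 0, 0, 0]]

```text
clock: 18.62
tool_pos: [0.6037, 0.0442, 0.2229]
orientation: [3.141, -0.0, 1.539]
contact_force: [0.5, -2.8, 0.5]
opening: 0.0113
```

>>> drive_tool:
  steps:
    - [[1, 0, 0, 0, 0], [1, 0, 0, 0, 0], [1, 0, 0, 0, 0]]

```text
clock: 19.0
tool_pos: [0.6037, 0.0452, 0.2229]
orientation: [3.141, -0.0, 1.539]
contact_force: [0.2, -3.1, 1.3]
opening: 0.0113
```

>>> drive_tool:
  steps:
    - [[1, 0, 0, 0, 0], [1, 0, 0, 0, 0], [1, 0, 0, 0, 0]]

```text
clock: 19.38
tool_pos: [0.6036, 0.0462, 0.2229]
orientation: [3.141, -0.0, 1.539]
contact_force: [-0.5, -3.2, 1.1]
opening: 0.0112
```

>>> drive_tool:
  steps:
    - [[1, 0, 0, 0, 0], [1, 0, 0, 0, 0], [1, 0, 0, 0, 0]]

```text
clock: 19.75
tool_pos: [0.6036, 0.0471, 0.2229]
orientation: [3.141, 0.0, 1.539]
contact_force: [0.1, -4.1, 1.6]
opening: 0.0108
```

>>> drive_tool:
  steps:
    - [[1, 0, 0, 0, 0], [1, 0, 0, 0, 0], [1, 0, 0, 0, 0]]

```text
clock: 20.12
tool_pos: [0.6037, 0.0477, 0.2229]
orientation: [3.141, 0.001, 1.539]
contact_force: [-0.3, -5.3, 2.4]
opening: 0.0109
```

>>> drive_tool:
  steps:
    - [[0.7, 0, 0, 0, 0], [0.7, 0, 0, 0, 0], [0.7, 0, 0, 0, 0]]

```text
clock: 20.5
tool_pos: [0.6037, 0.0477, 0.2229]
orientation: [3.141, 0.002, 1.538]
contact_force: [0.0, -5.7, 2.7]
opening: 0.0114
```

```bash
python3 - <<'E'
from h import *
s=read_state();print(s['tool_pos'],s['orientation'],s['contact_force'],s['torque'])
a=cam('side'); b=cam('top')
A=cv2.resize(a['image'][130:260,270:400,::-1],(520,520),interpolation=cv2.INTER_CUBIC)
cv2.imwrite('pics/snug.png',A)
E
```

```text
[0.60368592 0.04774148 0.22288335] [3.14136082e+00 1.55769693e-03 1.53841740e+00] [ 0.04252994 -5.7158238   2.72333019] [-1.19362104 -0.26433718 -0.05001386]
```

View pics/snug.png

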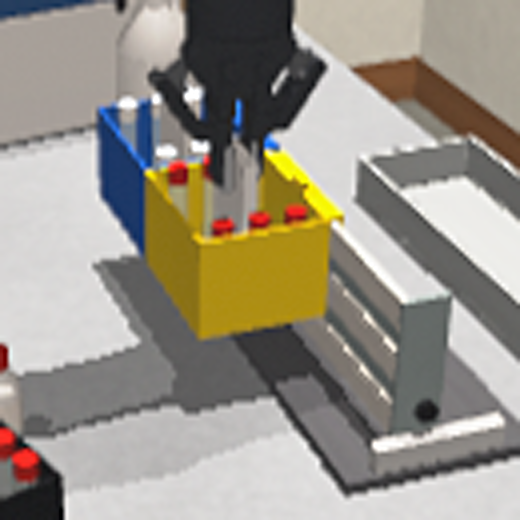

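>>> drive_tool:
  steps:
    - [[-0.5, 0, 0, 0, 0], [-0.5, 0, 0, 0, 0], [-0.5, 0, 0, 0, 0]]
  squeeze: 20

```text
clock: 20.98
tool_pos: [0.6037, 0.0477, 0.2229]
orientation: [3.141, 0.001, 1.539]
contact_force: [-0.2, -5.1, 1.5]
opening: 0.0115
```

>>> drive_tool:
  steps:
    - [[0, 0, 0, 0, 0.2], [0, 0, 0, 0, 0.3], [0, 0, 0, 0, 0.4], [0, 0, 0, 0, 0.4], [0, 0, 0, 0, 0.4], [0, 0, 0, 0, 0.4]]

```text
clock: 21.72
tool_pos: [0.6036, 0.0484, 0.2228]
orientation: [-3.142, -0.0, 1.539]
contact_force: [0.7, -0.1, 0.2]
opening: 0.0341
```

Released; forces are zero. I'll retreat upward and check the result.

>>> drive_tool:
  steps:
    - [[0, 0, -20, 0, 0.4], [0, 0, -50, 0, 0.4], [0, 0, -90, 0, 0.4], [0, -40, -120, 0, 0.4], [0, -100, -120, 0, 0.4], [0, -150, -120, 0, 0.4], [0, -150, -120, 0, 0.4]]

```text
clock: 22.6
tool_pos: [0.4491, 0.0529, 0.3427]
orientation: [-3.137, 0.0, 1.54]
contact_force: [1.0, -0.1, 0.5]
opening: 0.0344
```

```bash
python3 - <<'E'
from fit import *
import fit
s=read_state();print(s['tool_pos'],s['contact_force'],s['clock'])
a=cam('side'); b=cam('top')
A=cv2.resize(a['image'][130:260,270:400,::-1],(400,400),interpolation=cv2.INTER_CUBIC)
B=cv2.resize(b['image'][105:205,190:290,::-1],(400,400),interpolation=cv2.INTER_CUBIC)
cv2.imwrite('pics/fin.png',np.hstack([A,B]))
P0=fit.BIN.copy()
h=yellowhull(a,(285,370,150,225))
for z in(.060,.063,.066,.075): fit.BIN=P0+[0,0,z]; print(z,fitbin([a],[h],[60.4,4.9,-.3]))
E
```

```text
[0.44912849 0.0529102  0.34272636] [ 0.96740001 -0.06031731  0.47960404] 22.6
0.06 (array([ 0.60487876,  0.05212262, -0.04763433]), np.float64(78.0392156862745))
0.063 (array([ 0.60253451,  0.04728988, -0.06555944]), np.float64(87.37254901960785))
0.066 (array([ 0.59995358,  0.04229354, -0.07648636]), np.float64(97.14901960784314))
0.075 (array([ 0.59318954,  0.02834002, -0.1125943 ]), np.float64(128.3529411764706))
```

View pics/fin.png

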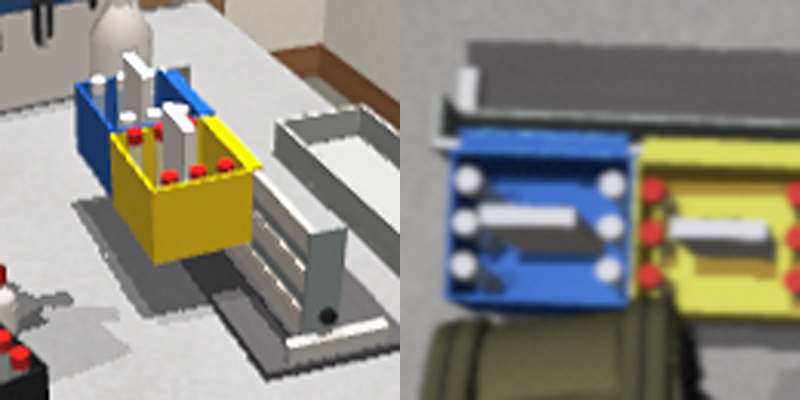

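```bash
python3 - <<'E'
from h import *
b=cam('top')
for v in(146,150,155,162,170,176): print(v,[tuple(int(t) for t in b['image'][v,u]) for u in range(344-98,344-90)])
for n in('blue R','px'): pass
print(onz(b,(248,160),.143),onz(b,(249,160),.143))
s=cam('side'); cv2.imwrite('pics/gap.png',np.hstack([cv2.resize(s['image'][150:210,285:345,::-1],(400,400),interpolation=cv2.INTER_NEAREST),cv2.resize(b['image'][130:190,220:280,::-1],(400,400),interpolation=cv2.INTER_NEAREST)]))
E
```

```text
146 [(27, 49, 88), (75, 99, 142), (130, 148, 153), (152, 159, 109), (130, 127, 61), (108, 100, 42), (105, 97, 40), (103, 96, 39)]
150 [(118, 125, 151), (99, 120, 160), (144, 156, 152), (159, 153, 98), (148, 103, 52), (168, 65, 46), (188, 59, 51), (191, 62, 54)]
155 [(70, 92, 131), (98, 118, 145), (151, 160, 134), (155, 154, 88), (116, 95, 43), (112, 55, 30), (127, 50, 35), (128, 52, 38)]
162 [(102, 118, 155), (100, 121, 147), (142, 142, 114), (167, 130, 74), (186, 85, 56), (203, 63, 57), (209, 64, 60), (208, 66, 60)]
170 [(85, 117, 179), (126, 139, 156), (143, 143, 98), (121, 111, 49), (100, 73, 31), (109, 62, 33), (128, 87, 41), (164, 137, 61)]
176 [(94, 114, 145), (151, 158, 135), (159, 157, 89), (126, 105, 48), (128, 64, 37), (151, 56, 43), (156, 53, 42), (144, 58, 44)]
[0.61054293 0.10777151 0.143     ] [0.61055879 0.10516605 0.143     ]
```

View pics/gap.png

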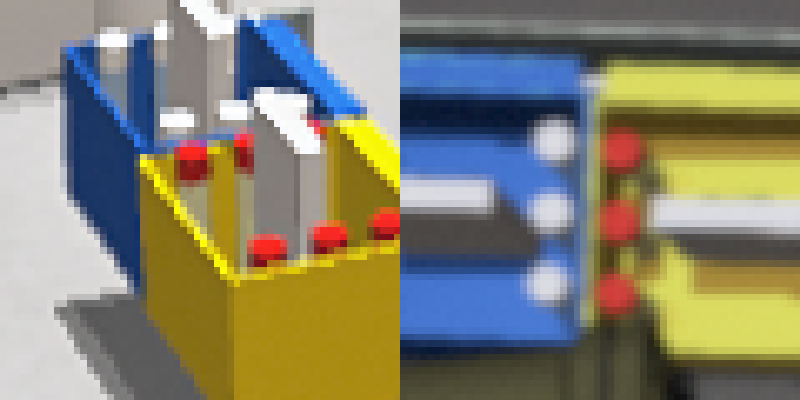

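```bash
python3 -c "
from bench import *
print(hand_in())"
```

```text
the job is handed in; nothing more can be done
None
```

The yellow bin hangs fully home on the top louvre, snug against the blue bin, and I handed the job in at about 22.7 s.

- **Hanging:** I took the bin by its grip plate and lifted it over the louvre. I felt for the strip with about 3–6 N of contact, squared the yaw by the contact moment, and backed off into the channel clearance. Lowering it to the stop put the bin's origin at about 64 mm, pressing with about 8 N and roughly 48 mm clear of the blue bin.
- **Sliding:** I slid it about 50 mm until it stopped on the blue bin with about 6 N, then released it. The measured force dropped to about zero and the arm retreated clear.

**Last checks:**
- The pictures show the bin upright, lip over the louvre and level with the blue bin, with no visible gap between the two. The neighbours in view look undisturbed; I did not re-measure the other bystanders.
- The camera fit of the final pose, assuming a hanging height of 63 mm, gives y = 47.3 mm. The expected snug position is about 47–50 mm.
- The side-camera fit disagreed on two points: it slightly preferred a height of 60 mm, and its yaw was about 0.03 rad off the contact-felt value. The side-view fit of the blue bin was off in yaw in the same direction, so I trusted the contact readings.

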